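Empty the sinker bin and shut the tackle case

ROBOT

A 6-joint arm with a two-finger parallel gripper is mounted at the origin on the work surface. World frame = base frame: x ahead of the robot, y to its left, z up, the work surface at z = 0. Lengths are in mm, angles in rad, forces in N, time in s.
With the tool pointing down it reaches from about 275 to 1000 mm from the base axis. Payload 8.4 kg.
Tool frame: the origin (TCP) lies between the finger pads; the fingertips stand 22 mm ahead of it and the grasp point (between the pads) lies 3 mm ahead of it; z points along the fingers, y is the line along which they close (so a half turn about z gives the same grasp; the last joint's range is limited). The gripper opens to 85 mm and grips with 20 to 120 N. Pads are 22 mm wide; open, the fingers measure 114 mm over their backs; the gripper's body (76 mm by 85 mm) begins 54 mm behind the grasp point. The pads swing forward as they close: fully open they stand 13 mm farther back than shut.
Start: joints at [1.182, 0.353, 1.633, -0, 1.155, -0.002], TCP at [235.766, 578.829, 253.281] pointing down, gripper open.
Joint ranges: [-2.63, 2.63], [-0.92, 2.1], [0.06, 2.66], [-1.3, 4.44], [0, 2.69], [-3.02, 3.02]. Speed limits (rad/s): [2.22, 2.22, 2.79, 3.14, 3.14, 3.14].

INTERFACE

Orientations are given as [roll, pitch, yaw] about the fixed x, y, z axes, in that order (R = Rz(yaw) Ry(pitch) Rx(roll)).
In Python, from rig import r, grab_frame gives the robot as it stands.
- The arm moves only by the shell command python3 -m inch 'ROWS' [FORCE]. ROWS is JSON, a list of rows, each a list of 7 numbers: the turn, a rotation vector about the tool's x, y, z as a fraction of full scale, then the shift along the tool's x, y, z as a fraction of full scale, then the closure, from 0 (fully open) to 1 (shut). In form: [[rx, ry, rz, dx, dy, dz, fingers], ...]. A call has 1 to 8 rows; each row shifts and turns the commanded pose from where the row before left it, along the tool's axes as they then stand; what a row does not reach is not made up. Full scale, the value 1, is 2.5 cm for a shift and pi rad for a turn. A row lasts 1/12 s, in which the tool goes at most 41.7 mm and 7.16 degrees, less where a joint would pass 70% of its speed; a pose out of reach is approached as far as the arm can. A call with a number of a shift or a turn outside -1 to 1 is refused whole. A call with a gripper value outside its range is refused whole. The fingers move at their own pace and stop on an object; FORCE is the grip in N (left out, the last holds). Time passes only in rows, so rows that do not move let the fingers close. It gives the time, the measured TCP pose, the force, the opening and the grip force at its end, in the units of the state.
- r.sense(): the state, without advancing time (a new reading comes with each control period).
- grab_frame(name): name is "scene" or "top" or "wrist"; returns a dict with "pixels" (384x512x3 uint8, red, green, blue), "z_map" (384x512 float32, mm along the optical axis (not along the pixel's ray), 0 where there is no reading), "vertical_fov" (degrees; the focal length in pixels is half the picture's height over the tangent of half this angle, whatever the lens; pixels are square), "cx", "cy" (the principal point, pixels), "dist" ([k1, k2, p1, p2, k3] as OpenCV has them; the pictures are not rectified), "cam_to_world" (4x4, takes a point from camera to world coordinates). Camera axes: x right, y down, z forward; pixel columns grow to the right and rows downward; lengths in mm; the calibration is good to about 2 mm. A picture is of the moment at which its call begins.
- r.sign_off(): hands the job in; it is judged then, once.
The state is a dict: "clock": time; "qpos": joint angles; "qvel": joint speeds; "joint_efforts": joint torques, N m; "eef_pos": TCP position; "tcp_rot": TCP orientation; "contact_force": force on the tool from outside, world axes, zero at the start; "wrist_torque": the same for the moment, N m; "opening": opening from 0.0 (shut) to 1.0 (fully open); "grasp_force": force on a finger pad.
Only numpy, scipy, OpenCV 4.12 (cv2) and the standard library are available. Lean on these libraries where they do the work, as an engineer would, in place of code of your own. Each camera call takes 0.05 s, during which the arm holds its last target. There are 200 camera calls.

TASK

Lift the bin of bell sinkers straight up out of the tackle case's frame, keeping it level until it is clear, and tip its three sinkers into the steel dish from low over it. Stand the emptied bin upright on the rubber drain mat, ready for rinsing, and slide the case's cover fully shut against the end frame. Leave the other two bins and everything else on the shelf where they are.

Things in the scene. Friction and masses are not known exactly. Their poses are not given: they have to be found in the camera images.
- case: Grey tackle case, fixed, 166 mm deep (x) by 452 mm long (y), walls 88 mm high. Origin: centre of its underside, on the shelf. x points away from the robot's side, y along the cover's track, z up. The -y half is open on top and holds the bins in their frame; the +y half has a fixed deck on which the open cover lies. The end frame at y = -218 mm is 97 mm high.
- frame (a point): Middle of the case's open half, on its inner floor 5 mm above the shelf (case axes). Three cells in a row along y, centres at x = -20 mm, y = -79.5, -20, +39.5 mm, dividers 38 mm high; each holds a snug insert bin, 1.75 mm play all round, front end against the case's -x wall side. Behind the bins (+x) is an empty-topped channel 36 mm wide.
- cover (a joint): Sheet-metal cover of the case, 214 mm long in y, 0.2 to 0.4 kg, sliding along the case's y on its wall tops (cover top 94 mm above the shelf), easily (about 1.5 N). Value in m: 0 = shut, its edge against the end frame, a hard stop; 0.213 = wide open over the deck. It stays where it is left.
- cover_pull (a point): Middle of the black upright pull bar at the centre of the cover: 60 mm along case x, 12 mm along case y, standing 28 mm above the cover (14 mm up and down from this point). Axes as the case. It moves with the cover; shutting moves it towards the case's -y.
- bin_mid (a point): Centre of the sinker bin: white open insert bin, the only one of three holding teardrop lead sinkers, in any cell. 110 mm long (x), 52 wide (y), walls 45 high, 2.5 thick, about 70 g. Point 37.5 mm above its underside. x runs from the pouring end (a 30 degree ramp inside up to a low lip) to the back wall with the grip tab; z up. In the case its x is the case's x.
- bin_tab (a point): Grip tab of the sinker bin, middle of its upper part: the middle of the back wall rises into a flat tab 8 mm thick (x), 28 mm wide (y), whose top is 12 mm above this point and 75 mm above the bin's underside; the bin's rim is 18 mm below this point. Bin axes. It lies 51 mm (x) and 25.5 mm (z) from the bin's centre.
- bin_lip (a point): Middle of the sinker bin's pouring lip: the top edge of the low front end wall, opposite the tab, 28 mm above the bin's underside; 55 mm (-x) and 9.5 mm (-z) from the bin's centre, 106 mm (-x) and 35 mm (-z) from the tab point. A 30 degree ramp inside leads up to it, 39 mm long. Bin axes.
- float_bin: Another insert bin, same shape, holding three round cork floats; stays in its cell. Origin: centre of its underside.
- ring_bin: Another insert bin, same shape, holding flat brass rings; stays in its cell. Origin: centre of its underside.
- dish: Round steel dish, loose, 0.45 kg, 136 mm across the rim, 100 mm across the base, 36 mm high, floor 3 mm thick. Origin: centre of its underside.
- drain_mat: Ribbed black rubber drain mat, fixed flat on the shelf, 150 mm (x) by 120 mm (y), top 4 mm above the shelf. Origin: centre of its underside.
- mug: Bystander: blue ceramic mug, 80 mm across, 95 mm high, handle at its +y. Origin: centre of its underside.
- bait_cup: Bystander: white plastic bait cup with a press-button cover, 86 mm across, 85 mm high. Origin: centre of its underside.
- mould: Bystander: chrome bell-sinker mould, block 46 by 95 by 33 mm, with two handles reaching 160 mm towards its +y. Origin: centre of the block's underside.
- spool: Bystander: grey line spool, 68 mm across, 36 mm high. Origin: centre of its underside.
- pliers: Bystander: long-nose pliers lying flat, 175 mm long, nose to +x. Origin: near the pivot, on the shelf.
- sinker1: One of three lead bell sinkers (42 g, teardrop, 18 mm across, 35 mm long) lying loose on the sinker bin's floor, side by side across its width. Origin: middle of its axis. They slide or roll out over the lip once the bin is tilted, lip down, by some 45 to 65 degrees.
- sinker2: One of three lead bell sinkers (42 g, teardrop, 18 mm across, 35 mm long) lying loose on the sinker bin's floor, side by side across its width. Origin: middle of its axis. They slide or roll out over the lip once the bin is tilted, lip down, by some 45 to 65 degrees.
- sinker3: One of three lead bell sinkers (42 g, teardrop, 18 mm across, 35 mm long) lying loose on the sinker bin's floor, side by side across its width. Origin: middle of its axis. They slide or roll out over the lip once the bin is tilted, lip down, by some 45 to 65 degrees.
There are look-alikes about, which are no part of the job. Of the things like the dish, leave any that is yellow; of the rest the smaller one is meant.

How it is judged (in metres and radians):
On the way, in this order (a step that is already met when the one before it is completed fails the run):
1. the sinker bin is lifted level, clear of the frame, with all three sinkers in it (z of bin_mid in the frame of case above 0.095 m and angle between bin_mid's own z axis and vertical below 0.2 rad and distance between each of sinker1, sinker2, sinker3 and bin_mid below 0.07 m), for 0.1 s.
2. the bin is tipped over the dish (tilted by more than 40 degrees, within 120 mm of the dish's centre) (angle between bin_mid's own z axis and vertical above 0.7 rad and horizontal distance between bin_mid and dish below 0.12 m), for 0.1 s.
At the end, for the whole second after the job is handed in: All three sinkers lie in the dish (within 65 mm of its centre, below its rim, dish flat); the sinker bin stands released and upright (within 6 degrees) on the drain mat, its centre within 60 mm of the mat's; the cover is shut to within 4 mm (horizontal distance between each of sinker1, sinker2, sinker3 and dish below 0.065 m and z of each of sinker1, sinker2, sinker3 in the frame of dish below 0.036 m and angle between each of dish, bin_mid's own z axis and vertical below 0.1 rad and horizontal distance between bin_mid and drain_mat below 0.06 m and z of bin_mid in the frame of drain_mat between 0.036 and 0.046 m and value of joint cover below 0.004 m); the robot touches nothing.
It fails at once if the sinker bin is tilted by more than 15 degrees before it is clear of the frame (angle between bin_mid's own z axis and vertical above 0.26 rad and z of bin_mid in the frame of case below 0.09 m and y of bin_mid in the frame of case between -0.22 and -0.02 m and x of bin_mid in the frame of case between -0.08 and 0.08 m).
It fails at once if a sinker is dropped from high up or flung (faster than 1.9 m/s, a fall of about 180 mm) (linear speed of any of sinker1, sinker2, sinker3 above 1.9 m/s).
It fails at once if one of the other two bins is shifted by more than 20 mm (distance of any of float_bin, ring_bin from where it was at the start of the episode above 0.02 m).
It fails at once if the mug, bait cup, mould, spool or pliers are moved by more than 30 mm (distance of any of mug, bait_cup, mould, spool, pliers from where it was at the start of the episode above 0.03 m).
It also fails if it takes over 70 s, if anything falls off the work surface, if the arm or the gripper's body presses on something with over 40 N, if the wrist force passes 120 N, or if a joint passes its speed limit or range.

## Working session

There is one attempt and no reset: what is moved stays moved. The work goes in short steps, Python scripts to look and compute and a shell command to move; the robot and the scene stay as the last step left them, time stands still between calls to the robot, and variables do not carry over. Pictures are saved under pics/ and viewed, at most 10 in all, crops included, and the job is handed in when it is done.

```bash
ls; mkdir -p pics; cat > h.py <<'E'
import numpy as np, cv2, json
from rig import r, grab_frame
def K(f):
    h=f["pixels"].shape[0]; fl=h/2/np.tan(np.radians(f["vertical_fov"])/2)
    return np.array([[fl,0,f["cx"]],[0,fl,f["cy"]],[0,0,1.]])
def save(f,n,crop=None,s=1):
    p=f["pixels"][:,:,::-1]
    if crop: p=p[crop[1]:crop[3],crop[0]:crop[2]]
    cv2.imwrite("pics/"+n,cv2.resize(p,None,fx=s,fy=s,interpolation=cv2.INTER_CUBIC))
def und(f,uv):
    return cv2.undistortPoints(np.array(uv,float).reshape(-1,1,2),K(f),np.array(f["dist"],float)).reshape(-1,2)
def plane(f,uv,z):
    n=und(f,uv); d=np.c_[n,np.ones(len(n))]; T=np.array(f["cam_to_world"]); d=d@T[:3,:3].T; o=T[:3,3]
    return o+d*((z-o[2])/d[:,2])[:,None]
def depth(f,uv):
    uv=np.array(uv); n=und(f,uv); z=np.array([f["z_map"][int(v),int(u)] for u,v in uv]); T=np.array(f["cam_to_world"])
    return (np.c_[n,np.ones(len(n))]*z[:,None])@T[:3,:3].T+T[:3,3]
def cloud(f):
    v,u=np.mgrid[:384,:512]; return depth(f,np.c_[u.ravel(),v.ravel()]).reshape(384,512,3)
E
python3 - <<'E'
from h import *
for n in("scene","top"):
    f=grab_frame(n); save(f,n+"0.png",s=1.5); print(n,f["vertical_fov"],np.round(f["cam_to_world"],2).tolist(),f["dist"])
    np.save(n+"0.npy",f,allow_pickle=True)
print(r.sense())
E
```

```text
pics
scene 51.199784025398486 [[0.76, 0.47, -0.45, 967.12], [0.65, -0.55, 0.52, -448.57], [-0.01, -0.69, -0.73, 921.94], [0.0, 0.0, 0.0, 1.0]] [-0.06530196  0.          0.          0.          0.        ]
top 42.95384433687553 [[-0.01, -1.0, 0.08, 381.09], [-1.0, 0.01, -0.01, 132.75], [0.01, -0.08, -1.0, 1443.29], [0.0, 0.0, 0.0, 1.0]] [-0.20928191  0.          0.          0.          0.        ]
{'clock': 0.1, 'qpos': array([ 1.18161504e+00,  3.53588198e-01,  1.63401352e+00, -4.45052948e-05,
        1.15520526e+00, -2.39267205e-03]), 'qvel': array([ 0.00108376, -0.00163401, -0.0034441 ,  0.00196657,  0.00176225,
        0.00145161]), 'joint_efforts': array([ 1.00807578e-03, -6.06365204e+01, -3.42821109e+01,  1.27845892e-04,
        4.03995509e-03, -1.62705851e-05]), 'eef_pos': array([235.6254792 , 578.47757075, 252.6507117 ]), 'tcp_rot': array([-3.14037824e+00,  3.77894687e-05,  2.75482206e+00]), 'contact_force': array([-0.56895864, -0.24281459, -0.15158688]), 'wrist_torque': array([-0.02623073,  0.01163548,  0.01810162]), 'grasp_force': 0.0, 'opening': 1.0013882061276962}
```

View pics/top0.png

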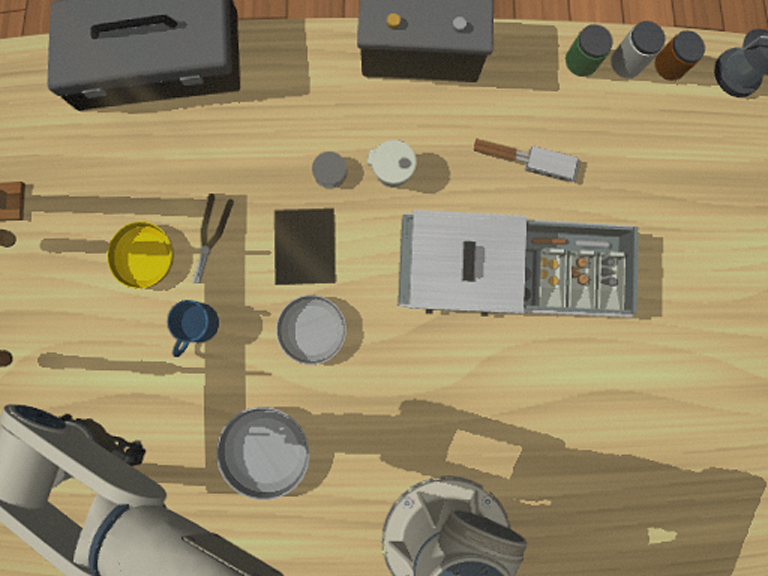

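View pics/scene0.png

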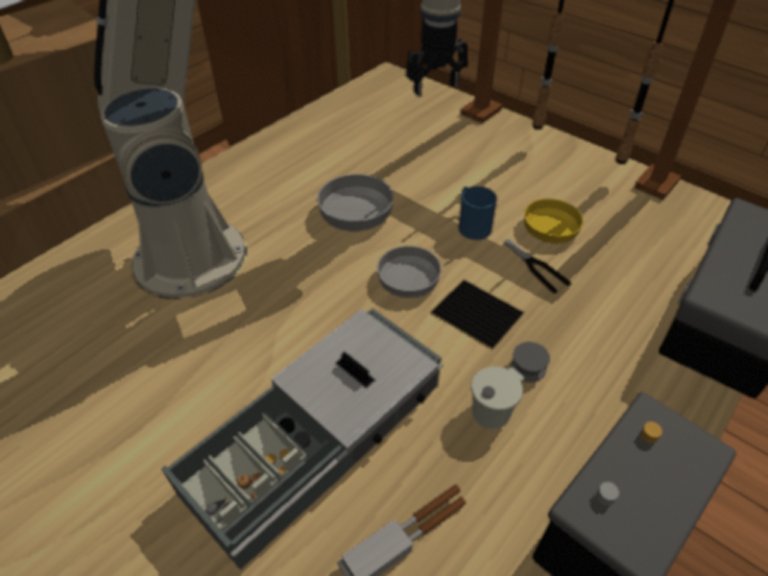

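The top view, in 1.5x pixels, shows the case at (518,262) with its cover pull at (469,261). The three bins, left to right:
- brass rings at (550,268)
- cork floats at (582,268)
- grey sinkers at (612,270), next to the end frame

Things that could be mistaken for the targets:
- **Bins:** (550,268), (582,268) and (612,270). I choose (612,270).
- **Dishes:** yellow (141,254), large steel (263,453) and small steel (312,330). I choose (312,330).

The mat is at (305,246).

```bash
python3 - <<'E'
from h import *
f=np.load("top0.npy",allow_pickle=True).item(); g=np.load("scene0.npy",allow_pickle=True).item()
a=f["pixels"][135:220,335:435,::-1]; b=g["pixels"][265:385,100:220,::-1]
cv2.imwrite("pics/crop.png",np.hstack([cv2.resize(a,(400,340),interpolation=2),cv2.resize(b,(340,340),interpolation=2)]))
C=cloud(f); S=cloud(g)
def rect(m,n):
    p=C[m][:,:2].astype(np.float32); print(n,len(p),np.median(C[m],0).round(1),cv2.minAreaRect(p))
x,y,z=C[...,0],C[...,1],C[...,2]
print("table z",np.median(z[225:240,330:400]))
def dish(u,v,R,n,D):
    q=(D[...,2]>31)&(D[...,2]<42)
    vv,uu=np.mgrid[:384,:512]; m=q&(np.hypot(uu-u,vv-v)<R); p=D[m][:,:2].astype(np.float32); print(n,len(p),cv2.minEnclosingCircle(p))
dish(208,220,32,"small",C); dish(175,302,40,"big",C); dish(273,181,32,"small scene",S)
px=f["pixels"].astype(int); vv,uu=np.mgrid[:384,:512]
rect((px.sum(2)<150)&(uu>175)&(uu<230)&(vv>130)&(vv<195),"mat")
print(depth(f,[(312,175),(203,164)]))
cs=(uu>262)&(uu<430)&(vv>138)&(vv<216)
rect(cs&(z>84)&(z<100),"case walls+cover"); rect(cs&(z>90)&(uu<350),"cover"); rect(cs&(z>108),"pull")
for D,n in((C,"top"),(S,"scene")):
    c=(D[...,0]>350)&(D[...,0]<560)&(D[...,1]<0)&(D[...,1]>-220)
    m=c&(D[...,2]>65)&(D[...,2]<84)
    q=np.hstack([D[m],f["pixels"][m] if n=="top" else g["pixels"][m]]); q=q[(q[:,3:].min(1)>90)]; 
    print(n,len(q)); print(q[np.argsort(q[:,1])].round(0).astype(int)[:60].tolist())
E
```

```text
table z 0.568677019247616
small 159 ((420.04620361328125, 261.4354553222656), 67.71143341064453)
big 162 ((181.4239501953125, 356.2733459472656), 89.08635711669922)
small scene 184 ((419.6575622558594, 262.9538269042969), 70.94878387451172)
mat 299 [568.1 302.5   4.3] ((511.8935852050781, 253.5184326171875), (323.35205078125, 149.07827758789062), 17.96553611755371)
[[537.24730856 -33.42293282 121.90037919]
 [586.0351701  276.20788234   5.4899194 ]]
case walls+cover 5645 [542.9 -42.2  94. ] ((539.3391723632812, -138.4447784423828), (453.2187194824219, 186.11480712890625), 86.86073303222656)
cover 4755 [543.1 -33.1  94.6] ((506.82879638671875, -7.30572509765625), (268.74700927734375, 263.57476806640625), 87.47396850585938)
pull 133 [529.4 -33.3 122.9] ((464.8922424316406, 32.51861572265625), (41.73958969116211, 257.93341064453125), 49.09135437011719)
top 80
[[445, -219, 73, 128, 122, 109], [450, -219, 74, 114, 113, 109], [448, -219, 75, 166, 165, 164], [451, -217, 70, 124, 122, 119], [448, -217, 72, 168, 168, 164], [445, -216, 76, 133, 124, 114], [451, -214, 70, 120, 121, 118], [445, -
[... 996 characters left out ...]
 77, 110, 111, 107], [451, -173, 73, 176, 175, 174], [448, -172, 75, 150, 147, 139], [454, -172, 78, 108, 110, 107], [454, -170, 73, 114, 117, 114], [448, -170, 73, 155, 149, 139], [451, -169, 78, 180, 179, 177], [448, -168, 69, 156, 152, 141], [451, -168, 69, 175, 175, 173], [454, -167, 75, 120, 122, 118], [449, -166, 67, 158, 152, 141], [454, -165, 70, 116, 118, 115], [451, -164, 76, 176, 173, 171], [454, -163, 68, 115, 114, 110], [456, -162, 84, 115, 125, 118], [448, -162, 70, 140, 134, 122], [451, -162, 71, 174, 174, 169], [449, -160, 66, 115, 112, 99], [451, -159, 70, 128, 129, 129], [454, -159, 70, 100, 100, 96], [448, -156, 69, 121, 111, 95], [451, -156, 71, 123, 123, 120]]
scene 0
[]
```

View pics/crop.png

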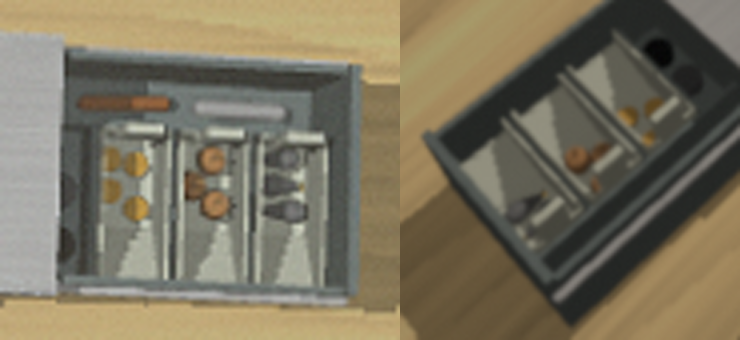

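The crop confirms the choice: three grey teardrop sinkers are in the bin nearest the end frame, with its tab top at about full-image pixel (410,169.5). The neighbours hold cork floats and brass rings.

```bash
cat >> h.py <<'E'
from scipy.spatial.transform import Rotation as Ro
def go(target,yaw=None):
    "remaining move in row units, tool axes (world-frame target of the TCP)"
    s=r.sense(); R=Ro.from_euler("xyz",s["tcp_rot"]); 
    print("tcp",s["eef_pos"].round(1),"rpy",s["tcp_rot"].round(3),"t",round(s["clock"],1),"q",s["qpos"].round(2),"F",s["contact_force"].round(1))
    T=R if yaw is None else Ro.from_euler("xyz",[np.pi,0,yaw])
    print("turn/pi",((R.inv()*T).as_rotvec()/np.pi).round(4),"shift units now",(R.inv().apply(np.array(target)-s["eef_pos"])/25).round(3),"after turn",(T.inv().apply(np.array(target)-s["eef_pos"])/25).round(3))
E
python3 - <<'E'
from h import *
f=np.load("top0.npy",allow_pickle=True).item()
o=lambda p:(335+p[0]/4-.5+.12,135+p[1]/4-.5+.12)
t=plane(f,[o(p) for p in[(277,138),(324,139),(300,138),(195,137),(247,138),(103,129),(167,131)]],80)
print(t.round(1)); d=t[1]-t[5]; print("yaw",np.degrees(np.arctan2(-d[0],-d[1])+0).round(2) , np.degrees(np.arctan2(d[0],-d[1])).round(2))
# case outline: end frame outer corners, walls
print(plane(f,[o((360,66)),o((352,298))],97).round(1))
px=f["pixels"].astype(int); vv,uu=np.mgrid[:384,:512]; C=cloud(f)
m=((px.sum(2)<150)&(uu>181)&(uu<226)&(vv>136)&(vv<192)).astype(np.uint8); m=cv2.morphologyEx(m,2,np.ones((5,5)))
P=plane(f,np.argwhere(m)[:,::-1],4)[:,:2].astype(np.float32); print("mat",cv2.minAreaRect(P))
go([*t[2][:2],200],np.pi/2)
E
```

```text
[[ 558.5 -306.8   80. ]
 [ 557.8 -342.4   80. ]
 [ 558.5 -324.2   80. ]
 [ 559.2 -245.6   80. ]
 [ 558.5 -284.3   80. ]
 [ 565.  -178.3   80. ]
 [ 563.6 -225.1   80. ]]
yaw 2.51 -2.51
[[ 608.7 -366.2   97. ]
 [ 441.8 -353.5   97. ]]Traceback (most recent call last):
  File "<stdin>", line 10, in <module>
  File "h.py", line 13, in plane
    n=und(f,uv); d=np.c_[n,np.ones(len(n))]; T=np.array(f["cam_to_world"]); d=d@T[:3,:3].T; o=T[:3,3]
  File "h.py", line 11, in und
    return cv2.undistortPoints(np.array(uv,float).reshape(-1,1,2),K(f),np.array(f["dist"],float)).reshape(-1,2)
           ~~~~~~~~~~~~~~~~~~~^^^^^^^^^^^^^^^^^^^^^^^^^^^^^^^^^^^^^^^^^^^^^^^^^^^^^^^^^^^^^^^^^^^
cv2.error: OpenCV(4.12.0) /io/opencv/modules/calib3d/src/undistort.dispatch.cpp:347: error: (-215:Assertion failed) CV_IS_MAT(_src) && CV_IS_MAT(_dst) && (_src->rows == 1 || _src->cols == 1) && (_dst->rows == 1 || _dst->cols == 1) && _src->cols + _src->rows - 1 == _dst->rows + _dst->cols - 1 && (CV_MAT_TYPE(_src->type) == CV_32FC2 || CV_MAT_TYPE(_src->type) == CV_64FC2) && (CV_MAT_TYPE(_dst->type) == CV_32FC2 || CV_MAT_TYPE(_dst->type) == CV_64FC2) in function 'cvUndistortPointsInternal'
```

```bash

python3 -m inch '[[0,0,0.0328,0,0,0,0],[0,0,0.0328,0,0,0,0],[0,0,0.0328,0,0,0,0],[0,0,0.0328,0,0,0,0],[0,0,0.0328,0,0,0,0],[0,0,0.0328,0,0,0,0]]' >/dev/null
python3 -m inch '[[0,0,0.0328,0,0,0,0],[0,0,0.0328,0,0,0,0],[0,0,0.0328,0,0,0,0],[0,0,0.0328,0,0,0,0],[0,0,0.0328,0,0,0,0],[0,0,0.0328,0,0,0,0]]'
python3 -m inch '[[0,0,0,-0.88,0.37,0.05,0],[0,0,0,-0.88,0.37,0.05,0],[0,0,0,-0.88,0.37,0.05,0],[0,0,0,-0.88,0.37,0.05,0],[0,0,0,-0.88,0.37,0.05,0],[0,0,0,-0.88,0.37,0.05,0],[0,0,0,-0.88,0.37,0.05,0],[0,0,0,-0.88,0.37,0.05,0]]'
python3 - <<'E'
from h import *
f=np.load("top0.npy",allow_pickle=True).item()
px=f["pixels"].astype(int); print(px[164,190:216].sum(1)); 
m=np.zeros((384,512),np.uint8); m[132:196,176:232]=(px.sum(2)<190)[132:196,176:232]; m=cv2.morphologyEx(m,2,np.ones((5,5)))
P=plane(f,np.argwhere(m)[:,::-1],4)[:,:2].astype(np.float32); print("mat",cv2.minAreaRect(P))
go([558.5,-324.2,200],1.518)
E
```

```text
clock: 1.1
eef_pos: [235.6, 578.6, 252.9]
tcp_rot: [-3.141, 0.001, 1.513]
contact_force: [-0.2, -0.2, -0.9]
opening: 0.996
grasp_force: 0.0
clock: 1.77
eef_pos: [300.5, 397.9, 243.0]
tcp_rot: [-3.141, 0.0, 1.518]
contact_force: [0.3, 0.2, -0.0]
opening: 1.003
grasp_force: 0.0
[187 193 191 186 180 197 175 197 191 170 161 172 156 179 172 165 166 169
 146 153 162 153 160 155 147 157]
mat ((586.6807861328125, 276.47613525390625), (145.0840606689453, 113.98323822021484), 0.46129563450813293)
tcp [300.5 397.9 243. ] rpy [-3.141  0.     1.518] t 1.8 q [ 0.92  0.17  1.91 -0.    1.07  0.97] F [ 0.3  0.2 -0. ]
turn/pi [-0.0001  0.0002  0.0001] shift units now [-28.303  11.818   1.729] after turn [-28.298  11.83    1.718]
```

```bash

python3 -m inch '[[0,0,0,-0.88,0.37,0.05,0],[0,0,0,-0.88,0.37,0.05,0],[0,0,0,-0.88,0.37,0.05,0],[0,0,0,-0.88,0.37,0.05,0],[0,0,0,-0.88,0.37,0.05,0],[0,0,0,-0.88,0.37,0.05,0],[0,0,0,-0.88,0.37,0.05,0],[0,0,0,-0.88,0.37,0.05,0]]' >/dev/null
python3 -m inch '[[0,0,0,-0.88,0.37,0.05,0],[0,0,0,-0.88,0.37,0.05,0],[0,0,0,-0.88,0.37,0.05,0],[0,0,0,-0.88,0.37,0.05,0],[0,0,0,-0.88,0.37,0.05,0],[0,0,0,-0.88,0.37,0.05,0],[0,0,0,-0.88,0.37,0.05,0],[0,0,0,-0.88,0.37,0.05,0]]' >/dev/null
python3 -m inch '[[0,0,0,-0.88,0.37,0.05,0.6],[0,0,0,-0.88,0.37,0.05,0.6],[0,0,0,-0.88,0.37,0.05,0.6],[0,0,0,-0.88,0.37,0.05,0.6],[0,0,0,-0.88,0.37,0.05,0.6],[0,0,0,-0.88,0.37,0.05,0.6],[0,0,0,-0.88,0.37,0.05,0.6],[0,0,0,-0.88,0.37,0.05,0.6]]' >/dev/null
python3 -m inch '[[0,0,0,-0.88,0.3,0.05,0.6],[0,0,0,-0.88,0.1,0.05,0.6],[0,0,0,-0.88,0,0.05,0.6],[0,0,0,-0.88,0,0.05,0.6],[0,0,0,0,0,0,0.6],[0,0,0,0,0,0,0.6],[0,0,0,0,0,0,0.6]]'
python3 - <<'E'
from h import *
go([558.5,-324.2,200],1.518)
f=grab_frame("wrist"); np.save("w1.npy",f,allow_pickle=True); save(f,"w1.png",s=1.5); print(f["cam_to_world"].round(2).tolist())
E
```

```text
clock: 4.35
eef_pos: [499.5, -227.7, 208.0]
tcp_rot: [-3.141, -0.001, 1.518]
contact_force: [0.0, 0.5, -0.0]
opening: 0.399
grasp_force: 0.0
tcp [ 499.5 -227.7  208. ] rpy [-3.141e+00 -1.000e-03  1.518e+00] t 4.3 q [-0.43  0.29  1.84  0.    1.02 -0.38] F [ 0.   0.5 -0. ]
turn/pi [-0.0002 -0.0002 -0.0001] shift units now [-3.728  2.564  0.316] after turn [-3.729  2.562  0.32 ]
[[1.0, -0.05, -0.01, 503.33], [-0.05, -0.96, -0.27, -158.8], [0.0, 0.28, -0.96, 329.33], [0.0, 0.0, 0.0, 1.0]]
```

View pics/w1.png

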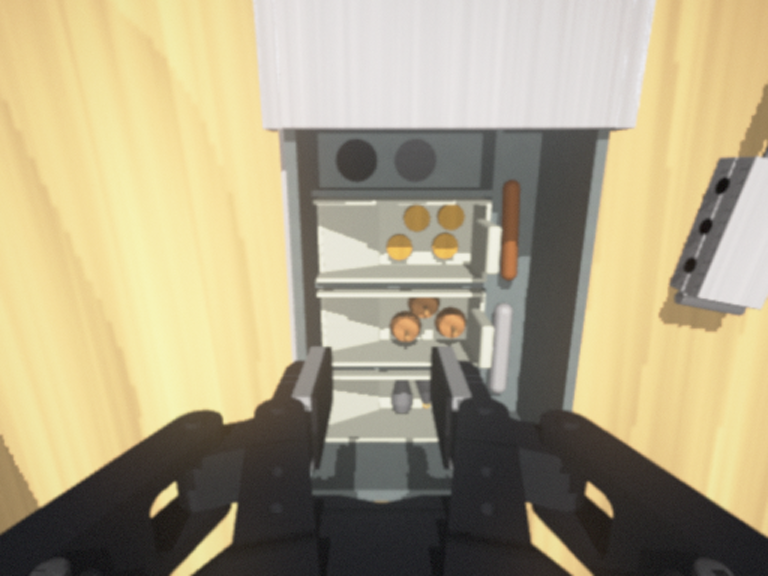

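The wrist view shows the case square with the tool. The ring tab top is at (493,247) and the float tab top at (486,338) in 1.5x pixels, and the sinker tab is hidden behind the right finger. I'll work out the sinker tab's position from the other two, using the 59.5 mm pitch.

```bash
python3 - <<'E'
from h import *
f=np.load("w1.npy",allow_pickle=True).item()
t=plane(f,[(493.5/1.5,247/1.5),(486/1.5,338/1.5)],80); d=t[1]-t[0]; print(t.round(1),"pitch",np.linalg.norm(d),"yaw",np.degrees(np.arctan2(-d[0],-d[1])*-1))
e=plane(f,[(290/1.5,200/1.5),(297/1.5,330/1.5),(607/1.5,140/1.5),(573/1.5,390/1.5)],88); print(e.round(1))
s=t.mean(0)+d/np.linalg.norm(d)*59.5*1.5; print("sinker tab",s.round(1)); go([*s[:2],120],1.518)
E
```

```text
[[ 564.7 -207.9   80. ]
 [ 561.2 -263.2   80. ]] pitch 55.42228683935932 yaw -3.6556980483194312
[[ 453.9 -175.2   88. ]
 [ 449.9 -249.2   88. ]
 [ 619.4 -154.    88. ]
 [ 611.8 -296.1   88. ]]
sinker tab [ 557.3 -324.6   80. ]
tcp [ 499.6 -227.4  208.1] rpy [-3.141 -0.     1.518] t 4.4 q [-0.43  0.29  1.84  0.    1.02 -0.38] F [-0.  -0.1  0. ]
turn/pi [-0.0002 -0.0001  0.0001] shift units now [-3.763  2.511  3.522] after turn [-3.76   2.511  3.525]
```

```bash

python3 -m inch '[[0,0,0,-0.75,0.5,0.2,0.62],[0,0,0,-0.75,0.5,0.2,0.62],[0,0,0,-0.75,0.5,0.2,0.62],[0,0,0,-0.75,0.5,0.2,0.62],[0,0,0,-0.75,0.5,0.2,0.62],[0,0,0,0,0,0.5,0.62],[0,0,0,0,0,0.5,0.62],[0,0,0,0,0,0.5,0.62]]' >/dev/null
python3 -m inch '[[0,0,0,0,0,0.4,0.62],[0,0,0,0,0,0.3,0.62],[0,0,0,0,0,0,0.62],[0,0,0,0,0,0,0.62]]' 
python3 - <<'E'
from h import *
go([557.8,-324.5,71],1.518)
f=grab_frame("wrist"); g=grab_frame("top")
cv2.imwrite("pics/w2.png",np.hstack([f["pixels"][160:384,100:412,::-1],cv2.resize(g["pixels"][130:220,340:440,::-1],(248,224),interpolation=2)]))
E
```

```text
clock: 5.4
eef_pos: [557.0, -324.5, 128.0]
tcp_rot: [-3.141, -0.0, 1.519]
contact_force: [0.2, -0.3, 0.2]
opening: 0.38
grasp_force: 0.0
tcp [ 557.  -324.5  128. ] rpy [-3.141 -0.     1.519] t 5.4 q [-0.53  0.52  1.69  0.    0.94 -0.48] F [ 0.2 -0.3  0.2]
turn/pi [-0.0003 -0.0001  0.0002] shift units now [0.    0.035 2.278] after turn [1.000e-03 3.300e-02 2.278e+00]
```

View pics/w2.png

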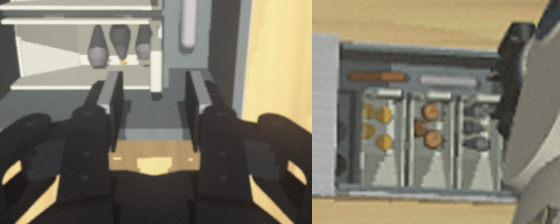

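The tab, at (156,70) in the left crop, is centred between the fingers at 112 and 198. I'll check its y by casting a ray.

```bash
python3 - <<'E'
from h import *
f=grab_frame("wrist"); print(plane(f,[(257,203),(257,252),(251,203),(263,203)],80).round(1)); print(depth(f,[(257,215),(257,228),(257,240)]).round(1))
E
```

```text
[[ 560.5 -310.9   80. ]
 [ 558.9 -343.5   80. ]
 [ 556.9 -310.7   80. ]
 [ 564.2 -311.1   80. ]]
[[ 560.2 -318.3   80.7]
 [ 559.7 -327.    80.4]
 [ 559.4 -334.8   80.9]]
```

```bash

python3 -m inch '[[0,0,0,-0.1,0.1,0.28,0.62],[0,0,0,0,0,0.4,0.62],[0,0,0,0,0,0.4,0.62],[0,0,0,0,0,0.4,0.62],[0,0,0,0,0,0.4,0.62],[0,0,0,0,0,0.4,0.62],[0,0,0,0,0,0,0.62]]' 60
python3 -m inch '[[0,0,0,0,0,0,1],[0,0,0,0,0,0,1],[0,0,0,0,0,0,1],[0,0,0,0,0,0,1],[0,0,0,0,0,0,1],[0,0,0,0,0,0,1]]' 60
```

```text
clock: 6.13
eef_pos: [558.2, -326.9, 68.4]
tcp_rot: [-3.138, -0.002, 1.518]
contact_force: [0.3, 0.7, -0.0]
opening: 0.382
grasp_force: 0.0
clock: 6.63
eef_pos: [559.6, -327.7, 71.5]
tcp_rot: [3.141, 0.0, 1.518]
contact_force: [-1.1, 0.7, -1.6]
opening: 0.081
grasp_force: 58.6
```

```bash

python3 -m inch '[[0,0,0,0,0,-0.2,1],[0,0,0,0,0,-0.3,1],[0,0,0,0,0,-0.4,1],[0,0,0,0,0,-0.4,1],[0,0,0,0,0,-0.4,1],[0,0,0,0,0,-0.4,1],[0,0,0,0,0,-0.4,1],[0,0,0,0,0,-0.4,1]]'
python3 -m inch '[[0,0,0,0,0,-0.4,1],[0,0,0,0,0,-0.4,1],[0,0,0,0,0,-0.4,1],[0,0,0,0,0,-0.4,1],[0,0,0,0,0,-0.4,1],[0,0,0,0,0,-0.4,1],[0,0,0,0,0,-0.4,1],[0,0,0,0,0,-0.4,1]]'
python3 -m inch '[[0,0,0,0,0,-0.4,1],[0,0,0,0,0,-0.3,1],[0,0,0,0,0,-0.2,1],[0,0,0,0,0,0,1],[0,0,0,0,0,0,1]]'
python3 - <<'E'
from h import *
f=grab_frame("scene"); save(f,"s2.png",(60,100,360,384),1.8); np.save("s2.npy",f,allow_pickle=True)
f=grab_frame("wrist"); np.save("w3.npy",f,allow_pickle=True)
go([471,262,255],1.571)
E
```

```text
clock: 7.3
eef_pos: [559.8, -327.8, 145.2]
tcp_rot: [3.141, 0.0, 1.518]
contact_force: [0.2, 0.0, -1.1]
opening: 0.083
grasp_force: 58.6
clock: 7.97
eef_pos: [559.6, -327.7, 224.8]
tcp_rot: [-3.142, -0.0, 1.518]
contact_force: [0.2, -0.4, -1.2]
opening: 0.083
grasp_force: 58.6
clock: 8.38
eef_pos: [559.6, -327.7, 246.3]
tcp_rot: [3.142, 0.0, 1.518]
contact_force: [0.4, 0.0, -1.7]
opening: 0.081
grasp_force: 58.6
tcp [ 559.3 -327.5  245.6] rpy [-3.141 -0.     1.518] t 8.5 q [-0.53  0.4   1.59 -0.    1.16 -0.48] F [ 0.7  0.  -2. ]
turn/pi [-0.0003 -0.0002 -0.0168] shift units now [23.362 -4.765 -0.36 ] after turn [23.58  -3.527 -0.375]
```

View pics/s2.png

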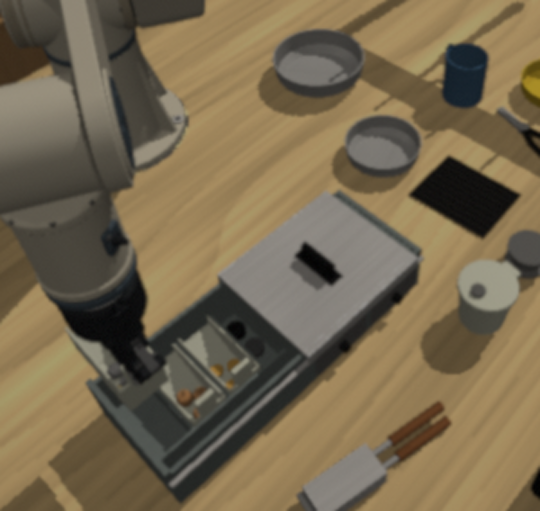

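The bin is up level, showing about -1.9 N, which matches the bin plus its sinkers. The dish at (383,145) and mat at (465,195) in the crop are clear. Next I'll carry it over the dish.

```bash

python3 -m inch '[[0,0,0,0.3,-0.06,0,1],[0,0,0,0.5,-0.1,0,1],[0,0,0,0.75,-0.15,0,1],[0,0,0,0.75,-0.15,0,1],[0,0,0,0.75,-0.15,0,1],[0,0,0,0.75,-0.15,0,1],[0,0,0,0.75,-0.15,0,1],[0,0,0,0.75,-0.15,0,1]]' >/dev/null
python3 -m inch '[[0,0,0,0.75,-0.15,0,1],[0,0,0,0.75,-0.15,0,1],[0,0,0,0.75,-0.15,0,1],[0,0,0,0.75,-0.15,0,1],[0,0,0,0.75,-0.15,0,1],[0,0,0,0.75,-0.15,0,1],[0,0,0,0.75,-0.15,0,1],[0,0,0,0.75,-0.15,0,1]]' >/dev/null
python3 -m inch '[[0,0,0,0.75,-0.15,0,1],[0,0,0,0.75,-0.15,0,1],[0,0,0,0.75,-0.15,0,1],[0,0,0,0.75,-0.15,0,1],[0,0,0,0.75,-0.15,0,1],[0,0,0,0.75,-0.15,0,1],[0,0,0,0.75,-0.15,0,1],[0,0,0,0.75,-0.15,0,1]]'
python3 -m inch '[[0,0,0,0.75,-0.15,0,1],[0,0,0,0.75,-0.15,0,1],[0,0,0,0.75,-0.15,0,1],[0,0,0,0.75,-0.15,0,1],[0,0,0,0.75,-0.15,0,1],[0,0,0,0.75,-0.15,0,1],[0,0,0,0.75,-0.15,0,1],[0,0,0,0.5,-0.1,0,1]]' >/dev/null
python3 -m inch '[[0,0,0,0.3,-0.1,0,1],[0,0,0,0,0,0,1],[0,0,0,0,0,0,1]]'
python3 - <<'E'
from h import *
go([470,262,180])
f=grab_frame("scene"); save(f,"s3.png",(180,100,380,280),2)
f=grab_frame("top"); C=cloud(f); vv,uu=np.mgrid[:384,:512]
m=(C[...,2]>31)&(C[...,2]<42)&(np.hypot(uu-208,vv-220)<32); print(m.sum(),cv2.minEnclosingCircle(C[m][:,:2].astype(np.float32)))
E
```

```text
clock: 10.48
eef_pos: [494.6, 110.3, 246.1]
tcp_rot: [-3.141, -0.0, 1.519]
contact_force: [1.2, 0.1, -1.7]
opening: 0.085
grasp_force: 58.6
clock: 11.4
eef_pos: [472.2, 261.3, 246.1]
tcp_rot: [-3.141, 0.001, 1.519]
contact_force: [0.5, -0.4, -2.4]
opening: 0.076
grasp_force: 58.6
tcp [472.2 261.3 246.1] rpy [-3.141e+00  1.000e-03  1.519e+00] t 11.4 q [ 0.5   0.23  1.82 -0.    1.09  0.55] F [ 0.5 -0.4 -2.4]
turn/pi [0. 0. 0.] shift units now [ 0.024 -0.089  2.645] after turn [ 0.024 -0.089  2.645]
87 ((419.89794921875, 261.8576354980469), 67.62091827392578)
```

View pics/s3.png

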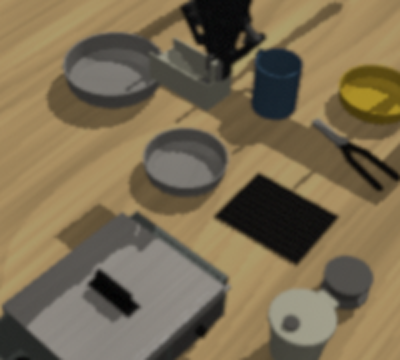

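The bin is level, with dark sinkers visible in it at about (180,65) in the crop. The mug, pliers and mat haven't moved. A forward tilt would take the wrist through q5=0, so I'll turn the bin about 55° first and tip it sideways to the arm.

```bash

python3 -m inch '[[0,0,0.02,0,0,0,1],[0,0,0.03,0,0,0,1],[0,0,0.035,0,0,0,1],[0,0,0.035,0,0,0,1],[0,0,0.035,0,0,0,1],[0,0,0.035,0,0,0,1],[0,0,0.035,0,0,0,1],[0,0,0.035,0,0,0,1]]'  >/dev/null
python3 -m inch '[[0,0,0.03,0,0,0,1],[0,0,0.015,0,0,0,1],[0,0,0,-0.3,0.15,0.4,1],[0,0,0,-0.3,0.15,0.4,1],[0,0,0,-0.3,0.15,0.4,1],[0,0,0,-0.3,0.15,0.4,1],[0,0,0,-0.3,0.15,0.4,1],[0,0,0,-0.3,0.15,0.4,1]]' >/dev/null
python3 -m inch '[[0,0,0,0,0,0.24,1],[0,0,0,0,0,0,1],[-0.02,0,0,0,0,0,1],[-0.025,0,0,0,0,0,1],[-0.025,0,0,0,0,0,1],[-0.025,0,0,0,0,0,1],[0,0,0,0,0,0,1]]'
python3 -c "
from h import *
go([446.5,219.5,180])"
```

```text
clock: 13.42
eef_pos: [446.4, 219.8, 180.3]
tcp_rot: [2.84, -0.001, 0.562]
contact_force: [-0.4, 0.2, -2.3]
opening: 0.084
grasp_force: 58.7
tcp [446.4 219.8 180.3] rpy [ 2.84e+00 -1.00e-03  5.62e-01] t 13.4 q [ 0.65  0.26  1.98 -0.37  0.95  1.88] F [-0.4  0.2 -2.3]
turn/pi [0. 0. 0.] shift units now [-0.003  0.008  0.017] after turn [-0.003  0.008  0.017]
```

```bash
cat > ik.py <<'E'
from h import *
from scipy.optimize import least_squares
D=[([1.182,.3536,1.634,0,1.1552,-.0024],[235.7,578.6,252.8]),([.92,.17,1.91,0,1.07,.97],[300.5,397.9,243]),([-.43,.29,1.84,0,1.02,-.38],[499.5,-227.7,208]),
([-.53,.52,1.69,0,.94,-.48],[557,-324.5,128]),([-.53,.40,1.59,0,1.16,-.48],[559.3,-327.5,245.6]),([.5,.23,1.82,0,1.09,.55],[472.2,261.3,246.1]),(r.sense()["qpos"],r.sense()["eef_pos"])]
E=lambda q:Ro.from_euler("ZYZYZ",[q[0],q[1]+q[2],q[3],q[4],q[5]])
def fk(p,q):
    e1,d1,a2,a3,b3,L=p; s=q[1]+q[2]
    w=[e1+a2*np.sin(q[1])+a3*np.sin(s)+b3*np.cos(s),0,d1+a2*np.cos(q[1])+a3*np.cos(s)-b3*np.sin(s)]
    return Ro.from_euler("Z",q[0]).apply(w)+E(q).apply([0,0,L])
pr=np.array([80,400,400,400,0,200.]); s=least_squares(lambda p:np.r_[np.concatenate([fk(p,np.array(q))-x for q,x in D]),(p-pr)*.003],pr); p=s.x
print(p.round(0),"err",np.abs(s.fun[:-6]).max().round(1))
# fixed tool offset
C=E(D[-1][0]).inv()*Ro.from_euler("xyz",r.sense()["tcp_rot"]); print("const",C.as_rotvec().round(3))
lo=np.array([-2.63,-.92,.06,-1.3,0,-3.02]);hi=np.array([2.63,2.1,2.66,4.44,2.69,3.02])
def ik(x,R,q0):
    f=lambda q:np.r_[(fk(p,q)-x)/100,((E(q)*C).inv()*R).as_rotvec()]
    s=least_squares(f,np.clip(q0,lo+.01,hi-.01),bounds=(lo,hi)); return s.x,np.abs(s.fun).max()
if __name__=="__main__":
  for yaw in(0.0,.28,.56,.9,1.2,3.0,3.3,3.6,3.9):
    q=np.array([.5,.23,1.82,0,1.09,.55]) if yaw<2 else np.array([.5,.23,1.82,0,1.09,2.07-yaw])
    d=np.array([np.sin(yaw),-np.cos(yaw)]); x=np.r_[np.array([420,262])+50*d,180]; o=[]
    for t in(0,20,35,50,60,66):
        q,e=ik(x,Ro.from_euler("xyz",[np.pi,0,yaw])*Ro.from_euler("x",-t,degrees=True),q); o.append((t,q[3:].round(2).tolist(),round(e,2)))
    print(yaw,o[1::2],o[4])
E
python3 ik.py
```

```text
Traceback (most recent call last):
  File "ik.py", line 10, in <module>
    pr=np.array([80,400,400,400,0,200.]); s=least_squares(lambda p:np.r_[np.concatenate([fk(p,np.array(q))-x for q,x in D]),(p-pr)*.003],pr); p=s.x
                                            ~~~~~~~~~~~~~^^^^^^^^^^^^^^^^^^^^^^^^^^^^^^^^^^^^^^^^^^^^^^^^^^^^^^^^^^^^^^^^^^^^^^^^^^^^^^^^^^^
  File "ik.py", line 10, in <lambda>
    pr=np.array([80,400,400,400,0,200.]); s=least_squares(lambda p:np.r_[np.concatenate([fk(p,np.array(q))-x for q,x in D]),(p-pr)*.003],pr); p=s.x
                                                                                         ~~^^^^^^^^^^^^^^^
  File "ik.py", line 9, in fk
    return Ro.from_euler("Z",q[0]).apply(w)+E(q).apply([0,0,L])
                                            ~^^^
  File "ik.py", line 5, in <lambda>
    E=lambda q:Ro.from_euler("ZYZYZ",[q[0],q[1]+q[2],q[3],q[4],q[5]])
               ~~~~~~~~~~~~~^^^^^^^^^^^^^^^^^^^^^^^^^^^^^^^^^^^^^^^^^
  File "scipy/spatial/transform/_rotation.pyx", line 1413, in scipy.spatial.transform._rotation.Rotation.from_euler
ValueError: Expected axis specification to be a non-empty string of upto 3 characters, got ZYZYZ
```

```bash
sed -i 's/^E=lambda.*/E=lambda q:Ro.from_euler("ZYZ",[q[0],q[1]+q[2],q[3]])*Ro.from_euler("YZ",[q[4],q[5]])/' ik.py; timeout 300 python3 ik.py
```

```text
[  1. 283. 572. 492.  57. 315.] err 3.5
const [0.    0.    1.571]
0.0 [(20, [-0.31, 1.13, 2.38], np.float64(0.0)), (50, [-0.55, 1.52, 2.63], np.float64(0.0)), (66, [-0.64, 1.72, 2.7], np.float64(0.0))] (60, [-0.61, 1.65, 2.68], np.float64(0.0))
0.28 [(20, [-0.37, 1.05, 2.17], np.float64(0.0)), (50, [-0.7, 1.4, 2.53], np.float64(0.0)), (66, [-0.8, 1.59, 2.65], np.float64(0.0))] (60, [-0.77, 1.52, 2.61], np.float64(0.0))
0.56 [(20, [-0.43, 0.96, 1.95], np.float64(0.0)), (50, [-0.85, 1.25, 2.45], np.float64(0.0)), (66, [-0.98, 1.44, 2.62], np.float64(0.0))] (60, [-0.94, 1.37, 2.57], np.float64(0.0))
0.9 [(20, [-0.46, 0.84, 1.65], np.float64(0.0)), (50, [-1.07, 1.06, 2.39], np.float64(0.0)), (66, [-1.24, 1.27, 2.65], np.float64(0.0))] (60, [-1.19, 1.18, 2.56], np.float64(0.0))
1.2 [(20, [-0.46, 0.72, 1.35], np.float64(0.0)), (50, [-1.3, 0.87, 2.35], np.float64(0.01)), (66, [-1.3, 1.13, 2.5], np.float64(0.15))] (60, [-1.3, 1.03, 2.44], np.float64(0.1))
3.0 [(20, [0.45, 0.7, -1.29], np.float64(0.0)), (50, [1.38, 0.83, -2.37], np.float64(0.0)), (66, [1.61, 1.11, -2.75], np.float64(0.0))] (60, [1.55, 1.0, -2.63], np.float64(0.0))
3.3 [(20, [0.47, 0.82, -1.6], np.float64(0.0)), (50, [1.12, 1.02, -2.38], np.float64(0.0)), (66, [1.29, 1.24, -2.66], np.float64(0.0))] (60, [1.24, 1.15, -2.57], np.float64(0.0))
3.6 [(20, [0.44, 0.93, -1.86], np.float64(0.0)), (50, [0.91, 1.2, -2.43], np.float64(0.0)), (66, [1.05, 1.39, -2.63], np.float64(0.0))] (60, [1.0, 1.32, -2.56], np.float64(0.0))
3.9 [(20, [0.39, 1.03, -2.11], np.float64(0.0)), (50, [0.74, 1.36, -2.51], np.float64(0.0)), (66, [0.85, 1.55, -2.64], np.float64(0.0))] (60, [0.81, 1.48, -2.59], np.float64(0.0))
```

The kinematics fit shows the present yaw reaches 66° of tilt within every joint range, so I'll continue tipping.

```bash

python3 -m inch '[[-0.025,0,0,0,0,0,1],[-0.025,0,0,0,0,0,1],[-0.025,0,0,0,0,0,1],[-0.025,0,0,0,0,0,1],[-0.025,0,0,0,0,0,1],[-0.02,0,0,0,0,0,1],[-0.01,0,0,0,0,0,1],[0,0,0,0,0,0,1]]'
python3 -m inch '[[-0.015,0,0,0,0,0,1],[-0.015,0,0,0,0,0,1],[-0.015,0,0,0,0,0,1],[-0.015,0,0,0,0,0,1],[-0.015,0,0,0,0,0,1],[-0.01,0,0,0,0,0,1],[0,0,0,0,0,0,1],[0,0,0,0,0,0,1]]'
python3 -m inch '[[0,0,0,0,0,0,1],[0,0,0,0,0,0,1],[0,0,0,0,0,0,1],[0,0,0,0,0,0,1],[0,0,0,0,0,0,1],[0,0,0,0,0,0,1]]'
python3 - <<'E'
from h import *
go([446.5,219.5,180])
f=grab_frame("scene"); g=grab_frame("top")
cv2.imwrite("pics/s4.png",np.hstack([cv2.resize(f["pixels"][120:240,220:340,::-1],(400,400),interpolation=2),cv2.resize(g["pixels"][160:260,160:260,::-1],(400,400),interpolation=2)]))
E
```

```text
clock: 14.08
eef_pos: [446.0, 219.0, 179.2]
tcp_rot: [2.357, 0.003, 0.56]
contact_force: [-0.2, 0.2, -1.8]
opening: 0.081
grasp_force: 58.9
clock: 14.75
eef_pos: [446.6, 218.4, 180.0]
tcp_rot: [2.091, 0.001, 0.559]
contact_force: [-0.7, -0.5, 0.1]
opening: 0.083
grasp_force: 59.0
clock: 15.25
eef_pos: [446.5, 218.5, 180.4]
tcp_rot: [2.089, -0.0, 0.56]
contact_force: [-0.4, -0.5, -1.2]
opening: 0.082
grasp_force: 59.0
tcp [446.5 218.5 180.4] rpy [ 2.089 -0.     0.56 ] t 15.2 q [ 0.99  0.56  1.96 -0.94  1.38  2.57] F [-0.4 -0.5 -1.2]
turn/pi [0. 0. 0.] shift units now [ 0.021 -0.031 -0.023] after turn [ 0.021 -0.031 -0.023]
```

View pics/s4.png

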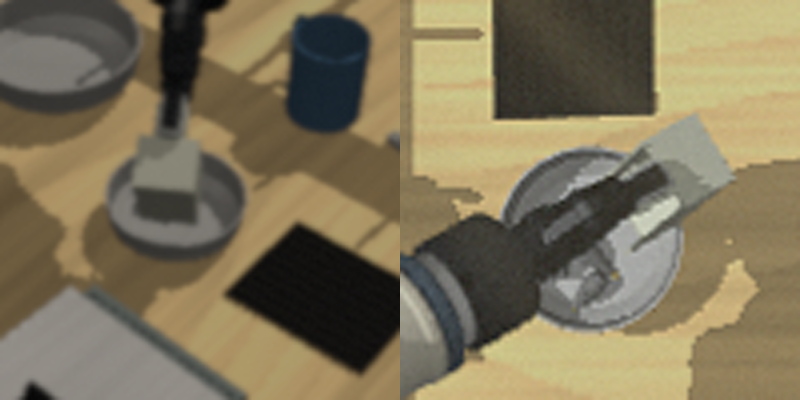

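The bin is tipped over the dish, with at least one sinker in it at (595,280). I'll tilt to about 66°, wait, and weigh the bin by averaging the wrist force.

```bash

python3 -m inch '[[-0.015,0,0,0,0,0,1],[-0.015,0,0,0,0,0,1],[-0.004,0,0,0,0,0,1],[0,0,0,0,0,0,1],[0,0,0,0,0,0,1],[0,0,0,0,0,0,1],[0,0,0,0,0,0,1],[0,0,0,0,0,0,1]]'
for i in 1 2 3 4 5 6; do python3 -m inch '[[0,0,0,0,0,0,1]]' | grep -i force; done
python3 - <<'E'
from h import *
C=None
g=grab_frame("top"); C=cloud(g); vv,uu=np.mgrid[:384,:512]
m=(np.hypot(uu-208,vv-220)<24)&(C[...,2]>12)&(C[...,2]<34)&(np.hypot(C[...,0]-420,C[...,1]-262)<48)
n,l,s,c=cv2.connectedComponentsWithStats(m.astype(np.uint8)); print(s[1:],c[1:])
E
```

```text
clock: 16.02
eef_pos: [446.6, 218.4, 180.6]
tcp_rot: [1.983, -0.001, 0.56]
contact_force: [-0.5, -0.2, -0.8]
opening: 0.083
grasp_force: 59.0
contact_force: [0.3, -0.3, -0.7]
grasp_force: 59.0
contact_force: [-0.1, 0.3, -0.8]
grasp_force: 59.0
contact_force: [-0.5, 0.3, -0.9]
grasp_force: 59.0
contact_force: [-0.4, 0.9, -1.2]
grasp_force: 59.0
contact_force: [-0.0, -0.4, -1.0]
grasp_force: 59.0
contact_force: [-0.4, -0.4, -0.7]
grasp_force: 59.0
[[205 222   8  14  62]
 [198 227   4   3   7]
 [218 227   1   1   1]] [[208.0483871  228.19354839]
 [199.85714286 228.14285714]
 [218.         227.        ]]
```

```bash

python3 -m inch '[[0,0,0,0.3,0,0,1],[0,0,0,-0.3,0,0,1],[0,0,0,0.3,0,0,1],[0,0,0,-0.3,0,0,1],[0,0,0,0,0.3,0,1],[0,0,0,0,-0.3,0,1],[0,0,0,0,0,0,1],[0,0,0,0,0,0,1]]'
for i in 1 2 3 4 5 6; do python3 -m inch '[[0,0,0,0,0,0,1]]' | grep -i contact; done
python3 -m inch '[[0.02,0,0,0,0,0,1],[0.03,0,0,0,0,0,1],[0.035,0,0,0,0,0,1],[0.035,0,0,0,0,0,1],[0.035,0,0,0,0,0,1],[0.035,0,0,0,0,0,1],[0.035,0,0,0,0,0,1],[0.035,0,0,0,0,0,1]]'
python3 -m inch '[[0.035,0,0,0,0,0,1],[0.035,0,0,0,0,0,1],[0.025,0,0,0,0,0,1],[0.01,0,0,0,0,-0.3,1],[0,0,0,0,0,-0.5,1],[0,0,0,0,0,-0.5,1],[0,0,0,0,0,-0.5,1],[0,0,0,0,0,0,1]]'
python3 - <<'E'
from h import *
go([446.5,219.5,220],0.56)
f=grab_frame("scene"); g=grab_frame("top")
cv2.imwrite("pics/s5.png",np.hstack([cv2.resize(f["pixels"][120:240,220:340,::-1],(400,400),interpolation=2),cv2.resize(g["pixels"][160:260,160:260,::-1],(400,400),interpolation=2)]))
E
```

```text
clock: 17.23
eef_pos: [446.4, 218.5, 180.0]
tcp_rot: [1.982, 0.0, 0.56]
contact_force: [0.2, 0.2, -0.8]
opening: 0.083
grasp_force: 59.0
contact_force: [-0.3, -0.4, -1.0]
contact_force: [0.3, -0.1, -0.3]
contact_force: [0.1, -0.4, -0.5]
contact_force: [0.7, -0.9, -0.4]
contact_force: [0.0, 0.1, 0.6]
contact_force: [-0.4, 1.0, -1.3]
clock: 18.4
eef_pos: [446.8, 219.0, 181.3]
tcp_rot: [2.804, -0.003, 0.561]
contact_force: [-0.1, -0.7, -1.2]
opening: 0.08
grasp_force: 59.0
clock: 19.07
eef_pos: [447.0, 219.3, 227.3]
tcp_rot: [3.128, -0.003, 0.56]
contact_force: [1.2, 0.6, -0.3]
opening: 0.081
grasp_force: 59.0
tcp [447.  219.3 227.3] rpy [ 3.128e+00 -3.000e-03  5.600e-01] t 19.1 q [ 0.46  0.18  1.93 -0.01  1.03  1.48] F [ 1.2  0.6 -0.3]
turn/pi [ 0.0042 -0.0009 -0.0001] shift units now [-0.015 -0.021  0.293] after turn [-0.015 -0.017  0.294]
```

View pics/s5.png

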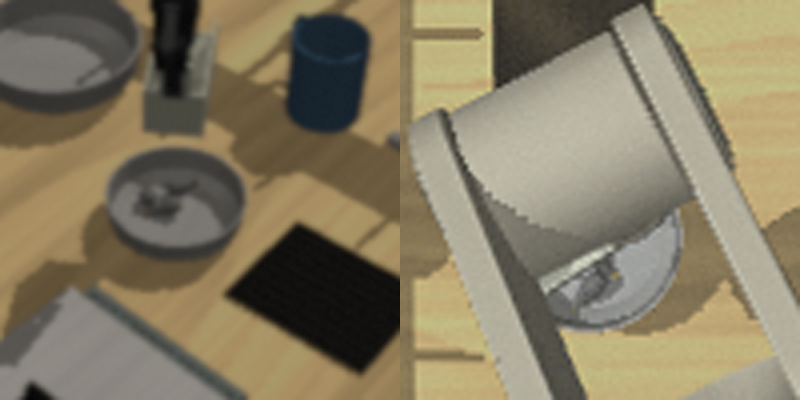

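The sinkers lie in a cluster in the dish, at about (165,195) in the left crop, and the bin is upright again. I'll confirm the count from close up with the wrist camera on the way to the mat.

```bash

python3 -m inch '[[0.004,0,-0.032,0,0,0,1],[0,0,-0.0325,0,0,0,1],[0,0,-0.0325,0,0,0,1],[0,0,-0.0325,0,0,0,1],[0,0,-0.0325,0,0,0,1],[0,0,-0.0325,0,0,0,1],[0,0,-0.0325,0,0,0,1],[0,0,-0.0325,0,0,0,1]]' >/dev/null
python3 -m inch '[[0,0,-0.0325,0,0,0,1],[0,0,-0.0295,0,0,0,1],[0,0,0,0.4,0.8,0,1],[0,0,0,0.4,0.8,0,1],[0,0,0,0.4,0.8,0,1],[0,0,0,0.4,0.8,0,1],[0,0,0,0.4,0.8,0,1],[0,0,0,0.3,0.8,0,1]]'
python3 -m inch '[[0,0,0,0,0.8,0,1],[0,0,0,0,0.8,0,1],[0,0,0,0,0.4,0,1],[0,0,0,0,0,0,1],[0,0,0,0,0,0,1]]'
python3 - <<'E'
from h import *
go([628,276.5,100],np.pi/2)
g=grab_frame("top"); C=cloud(g); f=grab_frame("wrist"); s=grab_frame("scene")
for n,k in(("t",g),("w",f),("s",s)): np.save(n+"6.npy",k,allow_pickle=True)
a=cv2.resize(g["pixels"][190:250,178:238,::-1],(400,400),interpolation=2); b=cv2.resize(s["pixels"][150:210,240:300,::-1],(400,400),interpolation=2)
cv2.imwrite("pics/s6.png",np.hstack([a,b]))
E
```

```text
clock: 20.5
eef_pos: [566.3, 277.1, 223.6]
tcp_rot: [-3.139, 0.001, 1.571]
contact_force: [1.0, -0.3, -1.8]
opening: 0.082
grasp_force: 59.0
clock: 20.92
eef_pos: [615.3, 276.2, 223.9]
tcp_rot: [-3.139, 0.001, 1.57]
contact_force: [-0.9, -0.1, -0.3]
opening: 0.081
grasp_force: 58.9
tcp [615.3 276.2 223.9] rpy [-3.139e+00  1.000e-03  1.570e+00] t 20.9 q [0.42 0.46 1.54 0.   1.14 0.42] F [-0.9 -0.1 -0.3]
turn/pi [-0.0008  0.0004 -0.0003] shift units now [0.017 0.521 4.956] after turn [0.011 0.508 4.957]
```

View pics/s6.png

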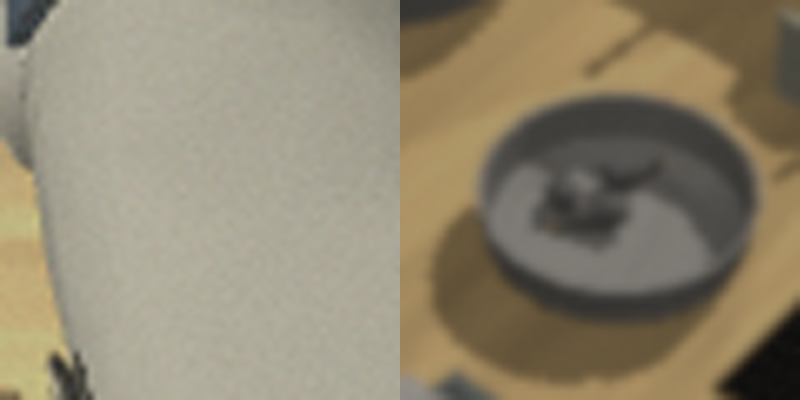

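The right crop shows the sinkers piled inside the dish at about (590,205), while the arm hides the top view. Picture views are used up, so from here I'll check by depth numbers. Now lowering the bin onto the mat.

```bash

python3 -m inch '[[0,0,0,0,0.25,0.6,1],[0,0,0,0,0.25,0.7,1],[0,0,0,0,0,0.7,1],[0,0,0,0,0,0.7,1],[0,0,0,0,0,0.7,1],[0,0,0,0,0,0.7,1],[0,0,0,0,0,0.7,1],[0,0,0,0,0,0.5,1]]'
python3 -m inch '[[0,0,0,0,0,0.3,1],[0,0,0,0,0,0.15,1],[0,0,0,0,0,0.1,1],[0,0,0,0,0,0.1,1],[0,0,0,0,0,0,1],[0,0,0,0,0,0,1]]'
python3 - <<'E'
from h import *
go([628,276.5,70.5],np.pi/2)
s=grab_frame("scene"); S=cloud(s)
m=(S[...,0]>500)&(S[...,0]<640)&(S[...,1]>225)&(S[...,1]<310)&(S[...,2]>12)&(S[...,2]<60)
p=S[m]; 
# near (-y) side wall: tops along x
for x in range(515,645,12):
    q=p[abs(p[:,0]-x)<6]; q=q[q[:,1]<265]
    if len(q): print(x,len(q),"top",np.percentile(q[:,2],97).round(1),"y",np.median(q[:,1]).round(1),"low",q[:,2].min().round(1))
E
```

```text
clock: 21.73
eef_pos: [627.5, 276.1, 90.1]
tcp_rot: [-3.139, 0.001, 1.57]
contact_force: [0.4, -0.5, -1.6]
opening: 0.085
grasp_force: 58.9
clock: 22.23
eef_pos: [628.9, 276.6, 77.1]
tcp_rot: [3.141, -0.0, 1.57]
contact_force: [0.4, 0.2, -0.2]
opening: 0.079
grasp_force: 58.9
tcp [628.9 276.6  77.1] rpy [ 3.141 -0.     1.57 ] t 22.2 q [ 0.41  0.63  1.61 -0.    0.9   0.41] F [ 0.4  0.2 -0.2]
turn/pi [ 0.0001 -0.     -0.0002] shift units now [-0.005 -0.037  0.262] after turn [-0.005 -0.037  0.262]
527 26 top 57.2 y 251.8 low 17.4
539 34 top 56.4 y 252.2 low 13.3
551 39 top 56.7 y 251.8 low 13.5
563 35 top 56.1 y 252.4 low 14.9
575 37 top 54.6 y 252.5 low 12.1
587 37 top 55.1 y 251.9 low 12.7
599 41 top 56.4 y 252.3 low 12.6
611 37 top 57.9 y 251.7 low 15.1
623 39 top 59.0 y 251.9 low 12.5
635 40 top 57.1 y 254.6 low 13.0
```

```bash

python3 -m inch '[[0,0,0,0,0,0.06,1],[0,0,0,0,0,0.06,1],[0,0,0,0,0,0.06,1],[0,0,0,0,0,0.05,1],[0,0,0,0,0,0,1],[0,0,0,0,0,0,1]]'
python3 -m inch '[[0,0,0,0,0,0.04,1],[0,0,0,0,0,0,1],[0,0,0,0,0,0,1]]'
```

```text
clock: 22.78
eef_pos: [628.5, 276.5, 70.6]
tcp_rot: [-3.141, 0.0, 1.57]
contact_force: [-0.3, -0.5, -0.3]
opening: 0.083
grasp_force: 59.0
clock: 23.03
eef_pos: [628.6, 276.5, 70.5]
tcp_rot: [-3.141, 0.0, 1.57]
contact_force: [-2.0, -1.2, 6.0]
opening: 0.083
grasp_force: 60.2
```

```bash

python3 -m inch '[[0,0,0,0,0,0,0.6],[0,0,0,0,0,0,0.6],[0,0,0,0,0,0,0.6],[0,0,0,0,0,0,0.6],[0,0,0,0,0,-0.2,0.6],[0,0,0,0,0,-0.3,0.6],[0,0,0,0,0,-0.5,0.6],[0,0,0,0,0,-0.7,0.6]]'
python3 -m inch '[[0,0,0,0,0,-0.9,0.6],[0,0,0,0,0,-0.9,0.6],[0,0,0,0,0,-0.9,0.6],[0,0,0,0,0,-0.9,0.6],[0,0,0,-0.8,-0.8,-0.5,0.6],[0,0,0,-0.8,-0.8,0,1],[0,0,0,-0.8,-0.8,0,1],[0,0,0,-0.4,0,0,1]]'
python3 -m inch '[[0,0,0,0,0,0,1],[0,0,0,0,0,0,1]]'
python3 - <<'E'
from h import *
s=grab_frame("scene"); S=cloud(s); w=grab_frame("wrist"); W=cloud(w); t=grab_frame("top"); T=cloud(t)
for D,n in((S,"scene"),(W,"wrist"),(T,"top")):
    m=(D[...,0]>490)&(D[...,0]<670)&(D[...,1]>210)&(D[...,1]<340)&(D[...,2]>30)&(D[...,2]<85)
    p=D[m]
    if len(p)>20: print(n,len(p),"rect",cv2.minAreaRect(p[:,:2].astype(np.float32)),"ztop",np.percentile(p[:,2],98).round(1))
    i=(abs(D[...,0]-575)<42)&(abs(D[...,1]-276)<18); 
    if i.sum()>20: print("  inside z pct",np.percentile(D[i][:,2],[5,25,50,75,90,97]).round(1),i.sum())
    d=np.hypot(D[...,0]-420,D[...,1]-262)<46; d&=D[...,2]<60
    if d.sum()>20:
        z=D[...,2]; print("  dish z pct",np.percentile(z[d],[5,50,90,99]).round(1)); q=D[d&(z>10)]; print("  sinker pts",len(q),q.mean(0).round(1),"xy range",q.min(0).round(0),q.max(0).round(0))
    m=(z>106)&(z<135)&(D[...,0]>450)&(D[...,0]<610)&(D[...,1]<10)&(D[...,1]>-80) if d.sum()>20 else np.zeros(1,bool)
    if m.sum()>10: print("  pull",cv2.minAreaRect(D[m][:,:2].astype(np.float32)),D[m].mean(0).round(1))
go([533,15,200],1.518)
E
```

```text
clock: 23.7
eef_pos: [628.0, 276.3, 112.5]
tcp_rot: [-3.14, 0.001, 1.57]
contact_force: [-0.1, 0.3, -0.1]
opening: 0.398
grasp_force: 0.0
clock: 24.37
eef_pos: [565.4, 204.8, 216.1]
tcp_rot: [-3.14, 0.001, 1.57]
contact_force: [-0.0, -0.0, 0.2]
opening: 0.004
grasp_force: 0.0
clock: 24.53
eef_pos: [569.6, 206.7, 216.0]
tcp_rot: [3.14, -0.001, 1.569]
contact_force: [1.4, 0.1, 0.1]
opening: -0.003
grasp_force: 0.0
scene 405 rect ((578.6024169921875, 276.7601013183594), (110.2885513305664, 57.15389633178711), 0.1475779265165329) ztop 79.0
  inside z pct [  6.9  24.7 549.8 569.2 579.9 587. ] 232
  dish z pct [ 0.4  3.9 16.8 20.4]
  sinker pts 89 [402.4 271.7  16.1] xy range [378. 247.  10.] [421. 307.  23.]
  pull ((545.0985717773438, -35.993202209472656), (12.727879524230957, 58.75077819824219), 85.8853530883789) [546.8 -38.1 118. ]
wrist 1953 rect ((578.0030517578125, 275.8829650878906), (110.96537017822266, 51.875205993652344), 0.06093587726354599) ztop 80.5
  inside z pct [  6.8   7.8  10.6  25.5 337.  337. ] 3715
  dish z pct [ 2.5  3.9 17.3 21.1]
  sinker pts 1180 [400.8 272.8  17. ] xy range [375. 247.  10.] [421. 306.  24.]
top 50 rect ((552.6433715820312, 255.72483825683594), (16.13813018798828, 54.63844680786133), 87.11488342285156) ztop 50.9
  inside z pct [  5.3  11.4 564.7 578.  586.9 593.6] 340
  dish z pct [-1.4  4.7 17.1 24.3]
  sinker pts 66 [396.  283.4  16.2] xy range [375. 260.  10.] [422. 305.  26.]
  pull ((544.4774169921875, -35.04869079589844), (11.512155532836914, 58.67961502075195), 84.87185668945312) [544.9 -35.7 120.6]
tcp [569.5 207.4 215. ] rpy [ 3.141 -0.     1.57 ] t 24.7 q [0.35 0.36 1.71 0.   1.07 0.35] F [-0.5  0.5 -0.6]
turn/pi [ 0.0001 -0.      0.0166] shift units now [-7.697 -1.455  0.597] after turn [-7.762 -1.051  0.599]
```

```bash

python3 - <<'E'
from h import *
w=grab_frame("wrist"); D=cloud(w); fl=K(w)[0,0]
i=(D[...,0]>575)&(D[...,0]<622)&(abs(D[...,1]-276)<18)&(D[...,2]<60); print("bin floor z",np.percentile(D[i][:,2],[5,50,95]).round(1),i.sum())
m=(np.hypot(D[...,0]-420,D[...,1]-262)<50)&(D[...,2]>9)&(D[...,2]<60)
print("sinker area mm2",((w["z_map"][m]/fl)**2).sum())
px=w["pixels"]; v,u=np.where(m); print(u.min(),u.max(),v.min(),v.max())
g=m[v.min():v.max()+1:2,u.min():u.max()+1:1]; z=D[...,2][v.min():v.max()+1:2,u.min():u.max()+1:1]
for a,b in zip(g,z): print("".join(chr(48+int((zz-8)/2)) if k else "." for k,zz in zip(a,b)))
E
```

```text
bin floor z [6.6 7.8 9. ] 1555
sinker area mm2 1377.5130214963772
64 112 73 137
..............................1..................
...........................11110.................
.........................12212211................
.......................1222312111................
......................33223332120................
....................3334343232210................
...................344344443332210...............
.................3454445444432.210...............
................455555454544432210...............
...............4565565556454343211...............
..............5556566655645544332................
..............45766666566545433321...............
...............566665665555554332................
...............556666666554554432................
................5666665654443433.................
...................545555543320..................
........................33321....................
.................................................
.1100010............................343321.......
111222221110.....................345544434331....
.122312332222220...............4555665655543322..
...2233443333433221...........5555666566555544322
....234443454444344332........55666667665555553.2
.....3354545556545445322.....45666766665555544233
......44465665656545543321...45565666556554444432
.......46566666665555.34320..34565666666545443421
........46666666665555444321.3445554555545433420.
.........4556666665555443221133444444555433211...
...........5565665655443421.12334434333231.......
.............2444555434320..122323322211.........
..................3332.20...122222212............
............................1011110..............
...............................0.................
```

The dish depth map shows three separate sinkers, and the bin floor is empty at 6.6–9 mm. The bin stands upright on the mat at (578,276). Now the cover: I'll come down on the +y side of its pull at (545,-35) and push.

```bash

python3 -m inch '[[0,0,0.0166,0,0,0,1],[0,0,0,-0.97,-0.07,0,1],[0,0,0,-0.97,-0.07,0,1],[0,0,0,-0.97,-0.07,0,1],[0,0,0,-0.97,-0.07,0,1],[0,0,0,-0.97,-0.07,0,1],[0,0,0,-0.97,-0.07,0,1],[0,0,0,-0.97,-0.07,0,1]]' >/dev/null
python3 -m inch '[[0,0,0,-0.97,-0.07,0,1],[0,0,0,0,0,0.7,1],[0,0,0,0,0,0.7,1],[0,0,0,0,0,0.7,1],[0,0,0,0,0,0.7,1],[0,0,0,0,0,0.5,1],[0,0,0,0,0,0.34,1],[0,0,0,0,0,0,1]]'
python3 -m inch '[[0,0,0,-0.4,0,0,1],[0,0,0,-0.4,0,0,1],[0,0,0,-0.4,0,0,1],[0,0,0,-0.4,0,0,1],[0,0,0,-0.4,0,0,1],[0,0,0,-0.4,0,0,1],[0,0,0,-0.4,0,0,1],[0,0,0,-0.4,0,0,1]]'
python3 -m inch '[[0,0,0,-0.4,0,0,1],[0,0,0,-0.4,0,0,1],[0,0,0,-0.4,0,0,1],[0,0,0,-0.4,0,0,1],[0,0,0,-0.4,0,0,1],[0,0,0,-0.4,0,0,1],[0,0,0,-0.4,0,0,1],[0,0,0,-0.4,0,0,1]]'
```

```text
clock: 26.07
eef_pos: [543.6, 13.9, 121.9]
tcp_rot: [-3.138, 0.001, 1.518]
contact_force: [-0.3, -0.1, -0.3]
opening: -0.0
grasp_force: 0.0
clock: 26.73
eef_pos: [540.1, -67.5, 124.1]
tcp_rot: [-3.142, 0.0, 1.518]
contact_force: [0.3, 1.3, 1.1]
opening: -0.001
grasp_force: 0.8
clock: 27.4
eef_pos: [535.7, -147.2, 123.8]
tcp_rot: [-3.141, 0.0, 1.518]
contact_force: [0.8, 1.2, 0.1]
opening: -0.001
grasp_force: 0.8
```

```bash

python3 -m inch '[[0,0,0,-0.4,0,0,1],[0,0,0,-0.4,0,0,1],[0,0,0,-0.4,0,0,1],[0,0,0,-0.4,0,0,1],[0,0,0,-0.4,0,0,1],[0,0,0,-0.4,0,0,1],[0,0,0,-0.2,0,0,1],[0,0,0,-0.15,0,0,1]]'
for i in 1 2 3 4 ; do python3 -m inch '[[0,0,0,-0.1,0,0,1],[0,0,0,-0.1,0,0,1],[0,0,0,0,0,0,1]]' | grep -E "eef|contact"; done
```

```text
clock: 28.07
eef_pos: [532.1, -215.8, 123.8]
tcp_rot: [-3.141, 0.0, 1.517]
contact_force: [0.3, 1.1, 0.5]
opening: 0.003
grasp_force: 0.7
eef_pos: [531.9, -220.2, 123.9]
contact_force: [0.7, -0.1, -0.1]
eef_pos: [531.7, -225.1, 123.9]
contact_force: [0.0, -0.7, 0.0]
eef_pos: [531.4, -230.1, 123.9]
contact_force: [-0.2, 0.3, -0.5]
eef_pos: [531.3, -230.6, 123.9]
contact_force: [4.7, 27.5, 6.5]
```

```bash

python3 -m inch '[[0,0,0,0.2,0,0,1],[0,0,0,0.4,0,0,1],[0,0,0,0.4,0,-0.3,1],[0,0,0,0.5,0,-0.6,1],[0,0,0,0.5,-0.4,-0.6,1],[0,0,0,0.5,-0.4,-0.6,1],[0,0,0,0.5,-0.4,-0.6,1],[0,0,0,0.8,-0.4,-0.6,1]]' >/dev/null
python3 -m inch '[[0,0,0,0.8,-0.4,0,1],[0,0,0,0.8,-0.4,0,1],[0,0,0,0.8,-0.4,0,1],[0,0,0,0.8,0,0,1],[0,0,0,0.8,0,0,1],[0,0,0,0,0,0,1],[0,0,0,0,0,0,1]]'
python3 - <<'E'
from h import *
for n in("top","scene"):
    D=cloud(grab_frame(n)); z=D[...,2]
    m=(z>106)&(z<135)&(D[...,0]>470)&(D[...,0]<600)&(D[...,1]<-190)&(D[...,1]>-290)
    if m.sum()>5: print(n,m.sum(),cv2.minAreaRect(D[m][:,:2].astype(np.float32)),D[m].mean(0).round(1))
    if n=="scene":
        m=(D[...,0]>490)&(D[...,0]<670)&(D[...,1]>210)&(D[...,1]<340)&(z>30)&(z<85); print("bin",cv2.minAreaRect(D[m][:,:2].astype(np.float32)),z[m].max())
        m=(np.hypot(D[...,0]-420,D[...,1]-262)<50)&(z>9)&(z<60); print("sinkers",m.sum(),D[m].mean(0).round(1))
E
```

```text
clock: 30.32
eef_pos: [471.6, -35.6, 206.9]
tcp_rot: [3.141, 0.001, 1.52]
contact_force: [-0.7, -1.1, 0.1]
opening: -0.0
grasp_force: 0.0
top 92 ((533.099365234375, -246.096923828125), (9.956524848937988, 58.87706756591797), 88.66038513183594) [ 531.5 -245.3  119.6]
scene 169 ((532.3091430664062, -247.6898193359375), (11.826462745666504, 60.09587478637695), 86.98126220703125) [ 535.1 -248.5  119.8]
bin ((578.4425048828125, 276.5273132324219), (56.740264892578125, 110.10211181640625), 89.74440002441406) 80.02419087854389
sinkers 100 [402.6 270.7  15.8]
```

```bash
python3 -c "
from rig import r
print(r.sign_off())"
```

```text
the job is handed in; nothing more can be done
None
```

I handed the job in at about 30 s on the clock, with all three sinkers in the small steel dish, the empty bin upright on the mat and the cover pushed to its stop; no verdict was returned.

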